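Seat the empty reel on the tape machine

TASK

The empty metal reel on the archive's tape machine was set down out of step with its hub and is riding on top of the hub's three lugs. With a fingertip, turn the reel round on the hub, either way, until its three notches meet the lugs and it drops onto them, then press the reel down until it is fully home and level on the hub. Do not lift it off the hub or force it, and leave the full reel and the other things where they are.

Things in the scene. Friction and masses are not known exactly. Their poses are not given: they have to be found in the camera images.
- empty_reel: empty aluminium tape reel, loose, level, 266 mm across, 16 mm thick, 0.22 to 0.36 kg. Middle: a solid ring 16 mm thick, outer radius 57, bore 76 mm across. Origin on the axis at the underside; z up; x points through one notch. Starts riding on the lugs, its notches at least 14 deg from them. About 1 to 2 N sideways on a spoke turns it; a press on one side of it while it rides on the lugs tips it
- empty_reel_notch (a point): middle of one notch's outer end, at the ring's top face (radius 44 mm, on the reel's +x). Three such notches, 8 mm wide, run from the bore (radius 38) to radius 44 mm through the full thickness, 120 deg apart
- empty_reel_window (a point): middle of one window (radius 90 mm, 60 deg from the reel's +x, mid-thickness). Three windows, 120 deg apart, go right through both flanges, from radius 58 to 114 mm, 80 deg wide. Between them three spokes, 40 deg wide with radial sides, each centred on a notch. Flanges: 2 mm thick, at the reel's top and bottom faces, 12 mm gap between
- hub_a: the hub that the empty reel is on, left or right on the machine: braked steel disc (does not turn), radius 60 mm, with a boss of radius 36.5, 40 mm tall, that centres the reel with 1.5 mm play all round. Origin on the axis at the deck plate's surface; z up; x points through one lug. Seat = top of the disc, 12 mm above the origin
- hub_a_lug (a point): outer top edge of one lug, 21 mm above the hub's origin. Three flat-topped lugs, 5 mm wide, stand out from the boss to radius 42.5 mm, 120 deg apart; a bright rib on the dark boss's top stands over each. Reel's underside above the hub's origin: 21 mm riding on the lugs, about 16.5 dropped onto them by its own weight (they then stop it turning, 2 deg play), 12 fully home
- hub_a_collar (a joint): black rubber-faced friction collar round the lugs, radius 43.5 to 51.5 mm, under the reel: it carries the dropped reel 5 mm above the seat and goes down with it when pressed. 0 = up (start), 0.005 m = fully down, flush with the seat. Resists with about 7 N (of which the reel's weight supplies some 3 N), stays where it is left
- deck: the tape machine, fixed: low case 440 (x) by 620 mm (y), deck plate 40 mm above the bench; origin under its middle, +x to the rear; hubs 70 mm behind and 145 mm either side of the middle. Head block and cover, 31 mm above the plate, 60 to 135 mm in front of the middle, 150 mm wide; rollers to 26 mm high beside it; keys, knobs at the front. Plate bare under the reels' windows
- full_reel: the full reel on the other hub, already home, same size, 0.8 kg, loose, wound with dark tape behind its windows; origin on its axis at the underside (52 mm above the bench). Leave alone. Gap between the two reels' rims: 23 mm
- full_reel_rim (a point): point on the top of the full reel's flange, at radius 125 mm
- tape_roll: bystander: small roll of splicing tape, 44 mm across, 13 mm high, on the deck plate between reels and head block; origin under its middle
- clamp_knob: bystander: black reel clamp knob, 38 mm across, 26 mm high, on the deck plate behind and between the reels; origin under its middle
- splicing_block: bystander: aluminium splicing block 35 x 165 x 16 mm on the bench right of the machine; origin under its middle
- cleaner: bystander: head-cleaner bottle, 48 mm across, 125 mm high, on the bench left of the machine; origin under its middle
- swab_jar: bystander: swab jar, 72 mm across, 85 mm high, on the bench left of the machine; origin under its middle
- tape_box: bystander: flat cardboard tape box 185 x 185 x 20 mm on the bench right of the machine; origin under its middle

How it is judged:
By the outcome, as a careful person would: the job done as asked, in the order asked, and still so for the second after the job is handed in, with the robot touching nothing.
It also fails if it takes over 53 s, if anything falls off the work surface, if the arm or the gripper's body presses on something with over 40 N, if the wrist force passes 120 N, or if a joint passes its speed limit or range.

ROBOT

A 7-joint arm with a two-finger parallel gripper is mounted at the origin on the work surface. World frame = base frame: x ahead of the robot, y to its left, z up, the work surface at z = 0. Lengths are in m, angles in rad, forces in N, time in s.
With the tool pointing down it reaches from about 0.4 to 0.9 m from the base axis. Payload 5.5 kg.
Tool frame: the origin (TCP) lies on the mounting face of the last link; the fingertips stand bot.nose_length ahead of it and the grasp point (between the pads) lies 155 mm ahead of it (bot.nose_length is the distance from the TCP to the fingertips, in m); z points along the fingers, y is the line along which they close (so a half turn about z gives the same grasp; the last joint's range is limited). The gripper opens to 85 mm and grips with 20 to 120 N. Pads are 22 mm wide; open, the fingers measure 114 mm over their backs; the gripper's body (76 mm by 85 mm) begins 54 mm behind the grasp point. The pads swing forward as they close: fully open they stand 13 mm farther back than shut.
Start: joints at [-0.883, 0.501, -0.427, 1.55, 0.221, 1.138, -0.21], TCP at [0.268, 0.592, 0.405] pointing down, gripper open.
Joint ranges: [-2.88, 2.88], [-0.31, 2.03], [-1.54, 1.56], [0.2, 2.42], [-1.41, 4.55], [0.19, 2.02], [-2.57, 2.57]. Speed limits (rad/s): [2.57, 2.57, 3.14, 3.14, 3.14, 3.14, 3.14].

INTERFACE

Orientations are given as a unit quaternion [x, y, z, w].
In Python, from workcell import bot gives the robot as it stands.
- The arm moves only by the tool arm_command, never from a script. Its argument "increments" is a list of rows, each an object of numbers: "dx", "dy", "dz": the shift along the tool's x, y, z in cm; "wx", "wy", "wz": the turn, a rotation vector about the tool's x, y, z in degrees; "gripper": the opening, from 0 (shut) to 1 (fully open). In form: [{"dx": .., "dy": .., "dz": .., "wx": .., "wy": .., "wz": .., "gripper": ..}, ...]. A call has 1 to 20 rows; each row shifts and turns the commanded pose from where the row before left it, along the tool's axes as they then stand; what a row does not reach is not made up. A row lasts 1/10 s, in which the tool goes at most 50 mm and 8.59 degrees, less where a joint would pass 70% of its speed; a pose out of reach is approached as far as the arm can. A call with a gripper value outside its range is refused whole. The fingers move at their own pace and stop on an object; the grip force is fixed at half the most. Time passes only in rows, so rows that do not move let the fingers close. It gives the time, the measured TCP pose, the force, the opening and the grip force at its end, in the units of the state.
- bot.observe(): the state, without advancing time (a new reading comes with each control period).
- bot.get_image(name): name is "side" or "top"; returns a dict with "img" (400x640x3 uint8, blue, green, red), "fx", "fy", "cx", "cy" (pixels), "xyz" and "orientation" of the camera in the world. Camera axes: x right, y down, z forward; pixel columns grow to the right and rows downward; lengths in m; the calibration is good to about 2 mm. A picture is of the moment at which its call begins. There is no depth.
- bot.sign_off(): hands the job in; it is judged then, once.
The state is a dict: "time_s": time; "q": joint angles; "dq": joint speeds; "joint_efforts": joint torques, N m; "position": TCP position; "eef_rot": TCP orientation; "contact_force": force on the tool from outside, world axes, zero at the start; "torque": the same for the moment, N m; "finger_gap": finger opening in m; "grip_force": force on a finger pad.
Only numpy, scipy, OpenCV 4.12 (cv2) and the standard library are available. Lean on these libraries where they do the work, as an engineer would, in place of code of your own. Each camera call takes 0.05 s, during which the arm holds its last target. There are 200 camera calls.

## Working session

There is one attempt and no reset: what is moved stays moved. The work goes in short steps, Python scripts to look and compute and a tool call to move; the robot and the scene stay as the last step left them, time stands still between calls to the robot, and variables do not carry over. Pictures are saved under pics/ and viewed, at most 10 in all, crops included, and the job is handed in when it is done.

Besides the shell and the picture viewer there is one more tool, called in YAML: its name, and indented under it one key for each argument. arm_command: Moves the arm, as the interface text tells. Its arguments: {"type":"object","properties":{"increments":{"type":"array","items":{"type":"object","properties":{"dx":{"type":"number"},"dy":{"type":"number"},"dz":{"type":"number"},"wx":{"type":"number"},"wy":{"type":"number"},"wz":{"type":"number"},"gripper":{"type":"number"}}}}},"required":["increments"]}

```bash
ls; mkdir -p pics
python3 - <<'E'
from workcell import bot
import cv2
s=bot.observe();print({k:s[k] for k in("time_s","position","eef_rot","finger_gap")},bot.nose_length)
for n in("top","side"):
    d=bot.get_image(n);cv2.imwrite(f"pics/{n}0.png",d["img"]);print(n,[d[k] for k in("fx","fy","cx","cy","xyz","orientation")])
E
```

```text
pics
{'time_s': 0.0, 'position': array([0.2678008 , 0.59188648, 0.40364132]), 'eef_rot': array([ 2.10762697e-01,  9.77536767e-01, -9.48191123e-04, -2.36317075e-04]), 'finger_gap': 0.08539088925145467} 0.1734
top [503.90787920876187, 503.90787920876187, 326.04988741102676, 197.70607056157252, array([0.3369608 , 0.01085615, 1.6220477 ]), array([ 0.71041931, -0.69972841,  0.05254155, -0.05407337])]
side [374.1178853054207, 374.1178853054207, 320.3737682088588, 204.8142883263121, array([ 0.23829933, -0.79533084,  1.09305618]), array([ 0.92045557, -0.17462037,  0.07030323, -0.34252989])]
```

View pics/top0.png

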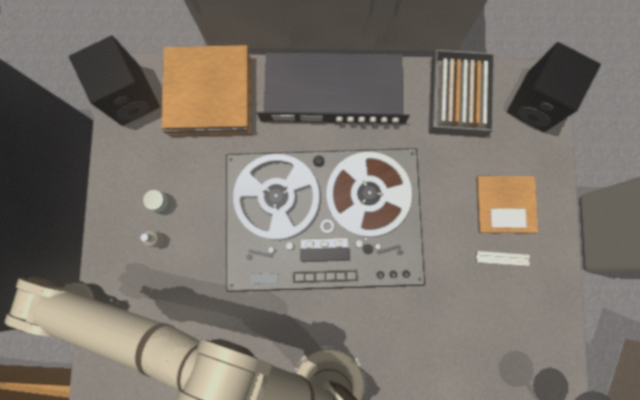

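View pics/side0.png

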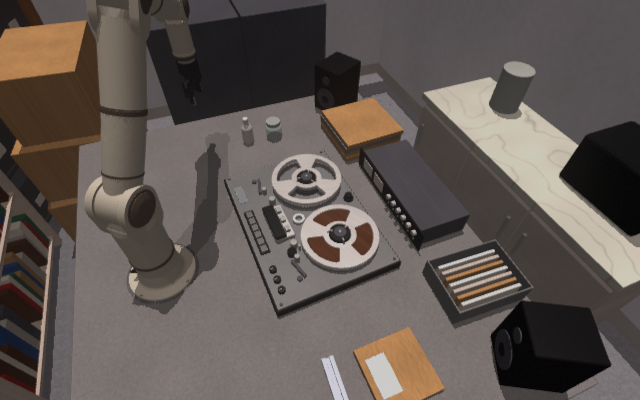

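The empty reel is the left one, at about pixel (277,196) in the top view; the full reel is at about (369,193). Next I measure the reel pose and spoke angle, and crop the hub.

```bash
cat > h.py <<'E'
import numpy as np,cv2
from scipy.spatial.transform import Rotation as R
from workcell import bot
def rays(d,px,z):
    px=np.asarray(px,float).reshape(-1,2)
    v=np.c_[(px[:,0]-d["cx"])/d["fx"],(px[:,1]-d["cy"])/d["fy"],np.ones(len(px))]@R.from_quat(d["orientation"]).as_matrix().T
    return d["xyz"]+v*((z-d["xyz"][2])/v[:,2])[:,None]
def proj(d,P):
    c=(np.asarray(P,float).reshape(-1,3)-d["xyz"])@R.from_quat(d["orientation"]).as_matrix()
    return np.c_[c[:,0]/c[:,2]*d["fx"]+d["cx"],c[:,1]/c[:,2]*d["fy"]+d["cy"]]
def reel(d,z,near,th=190):
    """centre (rim circle fit), spoke angle mod 120 deg, from bright pixels on plane z (reel top)"""
    g=cv2.cvtColor(d["img"],cv2.COLOR_BGR2GRAY)
    v,u=np.mgrid[0:400,0:640]; P=rays(d,np.c_[u.ravel(),v.ravel()],z)[:,:2]
    br=(g.ravel()>th); c=np.array(near,float)
    m=(br&(np.hypot(*(P-c).T)<.16)).reshape(400,640).astype(np.uint8)
    cs,_=cv2.findContours(m,cv2.RETR_EXTERNAL,cv2.CHAIN_APPROX_NONE)
    k=max(cs,key=cv2.contourArea)[:,0,:]; Q=rays(d,k,z)[:,:2]
    for _ in range(3):
        A=np.c_[2*Q,np.ones(len(Q))]; s=np.linalg.lstsq(A,(Q**2).sum(1),rcond=None)[0]; c=s[:2]
        r=np.sqrt(s[2]+c@c); e=abs(np.hypot(*(Q-c).T)-r); Q=Q[e<max(.003,2*np.median(e))]
    D=P-c; rr=np.hypot(*D.T); sel=(rr>.068)&(rr<.105)
    a=np.arctan2(D[sel,1],D[sel,0]); w=g.ravel()[sel].astype(float); w=np.clip((w-110)/90,0,1)
    ang=np.degrees(np.angle((w*np.exp(3j*a)).sum()))/3
    return c,r,ang%120
E
python3 - <<'E'
from h import *
for n in("top","side"):
    d=bot.get_image(n); g=cv2.cvtColor(d["img"],cv2.COLOR_BGR2GRAY)
    c0=[(277,196),(369,193)] if n=="top" else [(307,180),(340,237)]
    for (p,z) in zip(c0,(.077,.068)):
        print(n,p,rays(d,p,z)[0],[reel(d,z,rays(d,p,z)[0][:2],t) for t in (150,180)])
    x,y=c0[0]; cv2.imwrite(f"pics/{n}1.png",cv2.resize(d["img"][y-48:y+48,x-48:x+48],(576,576),interpolation=cv2.INTER_CUBIC))
E
```

```text
top (277, 196) [0.57495193 0.16829424 0.077     ] [(array([0.56684795, 0.16526819]), np.float64(0.1514147590722388), np.float64(70.64967595668)), (array([0.57681571, 0.17308807]), np.float64(0.13193347815895434), np.float64(71.12472884647423))]
top (369, 193) [ 0.59015268 -0.11787466  0.068     ] [(array([ 0.58310681, -0.10884504]), np.float64(0.14214546778649173), np.float64(26.223182969196163)), (array([ 0.59038092, -0.11650136]), np.float64(0.13204401160227305), np.float64(26.293365782227355))]
side (307, 180) [0.57200324 0.1545249  0.077     ] [(array([0.57476278, 0.17327661]), np.float64(0.13077821994116653), np.float64(71.04123547439579)), (array([0.55990654, 0.13184321]), np.float64(0.08746448837444432), np.float64(68.91912269494975))]
side (340, 237) [ 0.58483821 -0.1307162   0.068     ] [(array([ 0.58899445, -0.11674886]), np.float64(0.1314787263362178), np.float64(26.46012147202776)), (array([ 0.58817463, -0.11796235]), np.float64(0.12874951461923292), np.float64(26.362065015200297))]
```

View pics/top1.png

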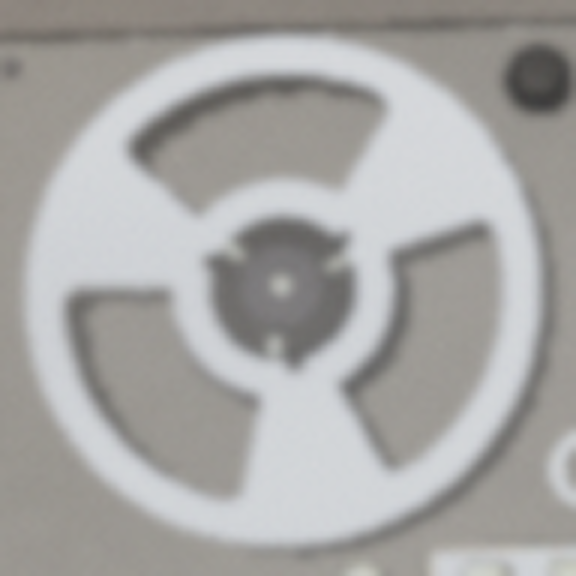

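View pics/side1.png

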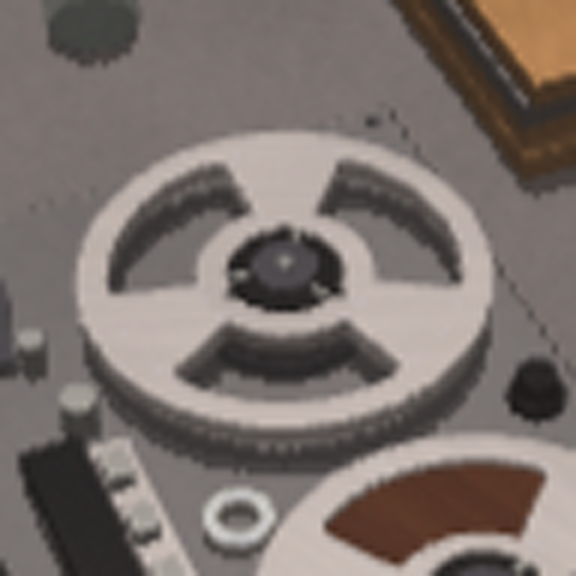

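Both views show three bright ribs on the boss, at crop pixels (232,250), (338,260) and (275,345) in the top view. The notches sit about 15° counter-clockwise of them, so a clockwise turn is shortest. Next I measure the rib angle numerically.

Run:
```python
from h import *
print(bot.observe()["time_s"])
for n,th in(("top",180),("side",150)):
    d=bot.get_image(n); g=cv2.cvtColor(d["img"],cv2.COLOR_BGR2GRAY).astype(float)
    c,r,a=reel(d,.077,(.576,.173),th)
    v,u=np.mgrid[0:400:.25,0:640:.25]; G=cv2.remap(g.astype(np.float32),u.astype(np.float32),v.astype(np.float32),cv2.INTER_CUBIC)
    P=rays(d,np.c_[u.ravel(),v.ravel()],.082)[:,:2]-c; rr=np.hypot(*P.T)
    k=cv2.moments((np.where(rr<.012,np.clip(G.ravel()-np.percentile(G.ravel()[rr<.012],85),0,None),0)).reshape(G.shape).astype(np.float32))
    sp=np.array([k["m10"],k["m01"]])/k["m00"]*.25
    print(n,c,r,a,"spindle",rays(d,sp,.082)[0])
    t=np.degrees(np.arctan2(P[:,1],P[:,0]))%360; s=(rr>.018)&(rr<.034)
    w=np.clip(G.ravel()-125 if n=="top" else G.ravel()-100,0,None)
    h=np.array([w[s&(t>=b)&(t<b+6)].mean() for b in range(0,360,6)]);print(h.astype(int))
    for cen in range(0,360,6):
        b=cen//6
        if h[b]>=h[b-1] and h[b]>h[(b+1)%60] and h[b]>5:
            dd=(t-cen-3+180)%360-180; m=s&(abs(dd)<12); print("rib",cen+3+(dd[m]*w[m]).sum()/w[m].sum())
```

```text
0.2
top [0.57680962 0.17307698] 0.13191227062345204 71.1349405171733 spindle [0.57697341 0.17282892 0.082     ]
[ 0  0  0  0  0  0  1  6 21 23  7  0  0  0  0  0  0  0  0  0  0  0  0  0
  0  0  0  3 15 20  9  0  0  0  0  0  0  0  0  0  0  0  0  0  0  0  0  5
 17 14  1  0  0  0  0  0  0  0  0  0]
rib 54.37293496027467
rib 175.75075831751843
rib 292.8359869377005
side [0.57470802 0.17327374] 0.13080342245379614 71.04440024386759 spindle [0.57612271 0.17623779 0.082     ]
[ 0  0  1  2  1  1  6  4 11 13  0  0  0  2  5  2  1  4  0  1  2  1  0  0
  0  0  0  0  3  9  1  0  0  0  0  0  0  0  0  0  0  0  0  0  0  0  0  0
  2  1  0  0  0  0  0  0  0  0  0  0]
rib 41.264085248217704
rib 53.688241131112825
rib 86.87620547838533
rib 176.3867585256124
```

arm_command:
  increments:
    - {"wz":-8.1,"gripper":0}
    - {"wz":-8.1,"gripper":0}
    - {"wz":-8.1,"gripper":0}
    - {"dx":-2.3,"dy":-2.8,"gripper":0}
    - {"dx":-2.3,"dy":-2.8,"gripper":0}
    - {"dx":-2.3,"dy":-2.8,"gripper":0}
    - {"dx":-2.3,"dy":-2.8,"gripper":0}
    - {"dx":-2.3,"dy":-2.8,"gripper":0}
    - {"dx":-2.3,"dy":-2.8,"gripper":0}
    - {"dx":-2.3,"dy":-2.8,"gripper":0}
    - {"dx":-2.3,"dy":-2.8,"gripper":0}
    - {"dx":-2.3,"dy":-2.8,"gripper":0}
    - {"dx":-2.3,"dy":-2.8,"gripper":0}
    - {"dx":-2.3,"dy":-2.8,"gripper":0}
    - {"dx":-2.3,"dy":-2.8,"gripper":0}
    - {"gripper":0}
    - {"gripper":0}

```text
validation failed for argument at $.in...
```

arm_command:
  increments:
    - {"dx":0,"dy":0,"dz":0,"wx":0,"wy":0,"wz":-8.1,"gripper":0}
    - {"dx":0,"dy":0,"dz":0,"wx":0,"wy":0,"wz":-8.1,"gripper":0}
    - {"dx":0,"dy":0,"dz":0,"wx":0,"wy":0,"wz":-8.1,"gripper":0}
    - {"dx":-2.3,"dy":-2.8,"dz":0,"wx":0,"wy":0,"wz":0,"gripper":0}
    - {"dx":-2.3,"dy":-2.8,"dz":0,"wx":0,"wy":0,"wz":0,"gripper":0}
    - {"dx":-2.3,"dy":-2.8,"dz":0,"wx":0,"wy":0,"wz":0,"gripper":0}
    - {"dx":-2.3,"dy":-2.8,"dz":0,"wx":0,"wy":0,"wz":0,"gripper":0}
    - {"dx":-2.3,"dy":-2.8,"dz":0,"wx":0,"wy":0,"wz":0,"gripper":0}
    - {"dx":-2.3,"dy":-2.8,"dz":0,"wx":0,"wy":0,"wz":0,"gripper":0}
    - {"dx":-2.3,"dy":-2.8,"dz":0,"wx":0,"wy":0,"wz":0,"gripper":0}
    - {"dx":-2.3,"dy":-2.8,"dz":0,"wx":0,"wy":0,"wz":0,"gripper":0}
    - {"dx":-2.3,"dy":-2.8,"dz":0,"wx":0,"wy":0,"wz":0,"gripper":0}
    - {"dx":-2.3,"dy":-2.8,"dz":0,"wx":0,"wy":0,"wz":0,"gripper":0}
    - {"dx":-2.3,"dy":-2.8,"dz":0,"wx":0,"wy":0,"wz":0,"gripper":0}
    - {"dx":-2.3,"dy":-2.8,"dz":0,"wx":0,"wy":0,"wz":0,"gripper":0}
    - {"dx":0,"dy":0,"dz":0,"wx":0,"wy":0,"wz":0,"gripper":0}

```text
time_s: 1.9
position: [0.5476, 0.2498, 0.4043]
eef_rot: [0.005, 1.0, -0.002, 0.001]
contact_force: [-0.3, -0.6, 0.6]
finger_gap: -0.0
grip_force: 0.0
```

arm_command:
  increments:
    - {"dx":0.1,"dy":0.5,"dz":1.0,"wx":0,"wy":0,"wz":0,"gripper":0}
    - {"dx":0,"dy":0,"dz":2.5,"wx":0,"wy":0,"wz":0,"gripper":0}
    - {"dx":0,"dy":0,"dz":2.5,"wx":0,"wy":0,"wz":0,"gripper":0}
    - {"dx":0,"dy":0,"dz":2.5,"wx":0,"wy":0,"wz":0,"gripper":0}
    - {"dx":0,"dy":0,"dz":2.5,"wx":0,"wy":0,"wz":0,"gripper":0}
    - {"dx":0,"dy":0,"dz":2.0,"wx":0,"wy":0,"wz":0,"gripper":0}
    - {"dx":0,"dy":0,"dz":0.6,"wx":0,"wy":0,"wz":0,"gripper":0}
    - {"dx":0,"dy":0,"dz":0,"wx":0,"wy":0,"wz":0,"gripper":0}

```text
time_s: 2.7
position: [0.5413, 0.2623, 0.2675]
eef_rot: [-0.001, 1.0, -0.0, -0.001]
contact_force: [0.3, 0.0, 0.4]
finger_gap: 0.0001
grip_force: 0.0
```

Run:
```python
from h import *
d=bot.get_image("side");cv2.imwrite("pics/s2.png",cv2.resize(d["img"][100:280,220:440],(733,600),interpolation=cv2.INTER_CUBIC))
s=bot.observe();print(s["time_s"],s["position"],s["contact_force"])
```

```text
2.75 [0.54196947 0.26231907 0.26865355] [0.80455042 0.43942634 0.44355755]
```

View pics/s2.png

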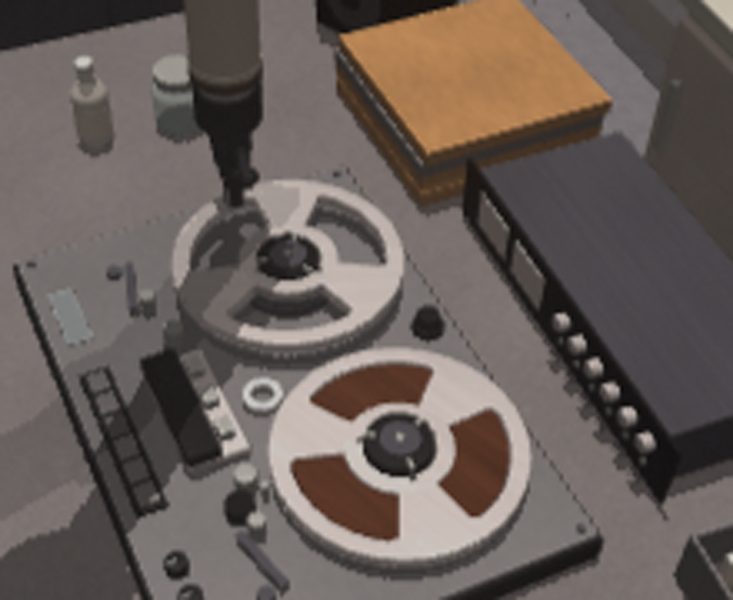

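The picture shows the shut tip above the left window, at crop pixel (238,195), still clear of the reel and well placed. Centre it, then finish the descent.

arm_command:
  increments:
    - {"dx":-0.3,"dy":-0.7,"dz":0,"wx":0,"wy":0,"wz":0,"gripper":0}
    - {"dx":0,"dy":0,"dz":0,"wx":0,"wy":0,"wz":0,"gripper":0}
    - {"dx":0,"dy":0,"dz":1.2,"wx":0,"wy":0,"wz":0,"gripper":0}
    - {"dx":0,"dy":0,"dz":1.2,"wx":0,"wy":0,"wz":0,"gripper":0}
    - {"dx":0,"dy":0,"dz":1.2,"wx":0,"wy":0,"wz":0,"gripper":0}
    - {"dx":0,"dy":0,"dz":0,"wx":0,"wy":0,"wz":0,"gripper":0}
    - {"dx":0,"dy":0,"dz":0,"wx":0,"wy":0,"wz":0,"gripper":0}

```text
time_s: 3.45
position: [0.5453, 0.2541, 0.2318]
eef_rot: [0.0, 1.0, -0.0, -0.001]
contact_force: [0.4, -0.1, 0.3]
finger_gap: -0.0002
grip_force: 0.0
```

arm_command:
  increments:
    - {"dx":-0.4,"dy":0,"dz":0,"wx":0,"wy":0,"wz":0,"gripper":0}
    - {"dx":-0.4,"dy":0,"dz":0,"wx":0,"wy":0,"wz":0,"gripper":0}
    - {"dx":-0.4,"dy":0,"dz":0,"wx":0,"wy":0,"wz":0,"gripper":0}
    - {"dx":-0.2,"dy":0,"dz":0,"wx":0,"wy":0,"wz":0,"gripper":0}
    - {"dx":-0.2,"dy":0,"dz":0,"wx":0,"wy":0,"wz":0,"gripper":0}
    - {"dx":-0.2,"dy":0,"dz":0,"wx":0,"wy":0,"wz":0,"gripper":0}
    - {"dx":-0.15,"dy":0,"dz":0,"wx":0,"wy":0,"wz":0,"gripper":0}
    - {"dx":-0.15,"dy":0,"dz":0,"wx":0,"wy":0,"wz":0,"gripper":0}
    - {"dx":-0.15,"dy":0,"dz":0,"wx":0,"wy":0,"wz":0,"gripper":0}
    - {"dx":-0.15,"dy":0,"dz":0,"wx":0,"wy":0,"wz":0,"gripper":0}
    - {"dx":-0.15,"dy":0,"dz":0,"wx":0,"wy":0,"wz":0,"gripper":0}
    - {"dx":-0.15,"dy":0,"dz":0,"wx":0,"wy":0,"wz":0,"gripper":0}
    - {"dx":-0.15,"dy":0,"dz":0,"wx":0,"wy":0,"wz":0,"gripper":0}
    - {"dx":0,"dy":0,"dz":0,"wx":0,"wy":0,"wz":0,"gripper":0}
    - {"dx":0,"dy":0,"dz":0,"wx":0,"wy":0,"wz":0,"gripper":0}

```text
time_s: 4.95
position: [0.5743, 0.2541, 0.2327]
eef_rot: [0.0, 1.0, 0.0, 0.0]
contact_force: [-0.1, -0.5, 0.4]
finger_gap: -0.0001
grip_force: 0.1
```

```bash
cat > ang.py <<'E'
from h import *
d=bot.get_image("side"); g=cv2.cvtColor(d["img"],cv2.COLOR_BGR2GRAY)
cv2.imwrite("pics/last.png",cv2.resize(d["img"][140:225,255:360],(735,595),interpolation=cv2.INTER_CUBIC))
s=bot.observe();print(s["time_s"],s["position"],s["contact_force"])
# radial spoke edges from a brightness profile on ray-cast circles, about the known hub axis
a=np.radians(np.arange(0,360,1.))
for z in (.077,.0725,.068):
    p=0
    for r in (.072,.08,.088):
        q=proj(d,np.c_[.5758+r*np.cos(a),.1732+r*np.sin(a),np.full(360,z)]).astype(np.float32)
        p=p+cv2.remap(g,q[None,:,0],q[None,:,1],cv2.INTER_LINEAR)[0]/3.
    e=np.diff(p,append=p[:1]); e=np.convolve(np.r_[e[-2:],e,e[:2]],np.ones(3)/3,"same")[2:-2]
    print(z,[(i,int(e[i])) for i in range(360) if abs(e[i])>6 and abs(e[i])==max(abs(e[np.arange(i-8,i+9)%360]))])
E
python3 ang.py
```

```text
5.0 [0.57428309 0.25411762 0.23273243] [-0.3930841   0.31625579 -0.35491653]
0.077 [(42, 16), (74, -12), (283, 18), (324, -9)]
0.0725 [(43, 13), (74, -10), (285, 18), (327, -9)]
0.068 [(45, 15), (66, -6), (82, -8), (287, 18), (330, -9)]
```

arm_command:
  increments:
    - {"dx":-0.15,"dy":0,"dz":0,"wx":0,"wy":0,"wz":0,"gripper":0}
    - {"dx":-0.15,"dy":0,"dz":0,"wx":0,"wy":0,"wz":0,"gripper":0}
    - {"dx":-0.15,"dy":0,"dz":0,"wx":0,"wy":0,"wz":0,"gripper":0}
    - {"dx":-0.15,"dy":0,"dz":0,"wx":0,"wy":0,"wz":0,"gripper":0}
    - {"dx":-0.1,"dy":0,"dz":0,"wx":0,"wy":0,"wz":0,"gripper":0}
    - {"dx":-0.1,"dy":0,"dz":0,"wx":0,"wy":0,"wz":0,"gripper":0}
    - {"dx":0,"dy":0,"dz":0,"wx":0,"wy":0,"wz":0,"gripper":0}

```text
time_s: 5.7
position: [0.5823, 0.2542, 0.2327]
eef_rot: [0.0, 1.0, 0.0, 0.0]
contact_force: [-0.5, -0.2, -0.6]
finger_gap: 0.0
grip_force: 0.2
```

```bash
python3 ang.py
```

```text
5.75 [0.58230475 0.25421436 0.23278365] [-0.24695693  0.58114458  0.19298906]
0.077 [(35, 16), (71, -11), (278, 20), (317, -9)]
0.0725 [(36, 17), (72, -8), (280, 17), (320, -10)]
0.068 [(22, -7), (38, 16), (77, -8), (281, 18), (323, -10)]
```

arm_command:
  increments:
    - {"dx":-0.05,"dy":0,"dz":0,"wx":0,"wy":0,"wz":0,"gripper":0}
    - {"dx":-0.05,"dy":0,"dz":0,"wx":0,"wy":0,"wz":0,"gripper":0}
    - {"dx":-0.05,"dy":0,"dz":0,"wx":0,"wy":0,"wz":0,"gripper":0}
    - {"dx":-0.05,"dy":0,"dz":0,"wx":0,"wy":0,"wz":0,"gripper":0}
    - {"dx":-0.05,"dy":0,"dz":0,"wx":0,"wy":0,"wz":0,"gripper":0}
    - {"dx":0,"dy":0,"dz":0,"wx":0,"wy":0,"wz":0,"gripper":0}
    - {"dx":0,"dy":0,"dz":0,"wx":0,"wy":0,"wz":0,"gripper":0}

```text
time_s: 6.45
position: [0.5849, 0.254, 0.2329]
eef_rot: [0.0, 1.0, 0.0, 0.0]
contact_force: [-0.3, -0.3, -0.2]
finger_gap: -0.0004
grip_force: 0.0
```

```bash
python3 ang.py
```

```text
6.5 [0.58481978 0.25402858 0.23281904] [ 0.56103858 -0.14603761 -0.1311607 ]
0.077 [(32, 17), (68, -10), (158, 8), (273, 19), (311, -10)]
0.0725 [(15, -6), (34, 16), (56, -6), (74, -9), (155, 8), (275, 20), (314, -10)]
0.068 [(18, -6), (35, 16), (57, -7), (74, -9), (152, 7), (275, 19), (317, -10)]
```

View pics/last.png

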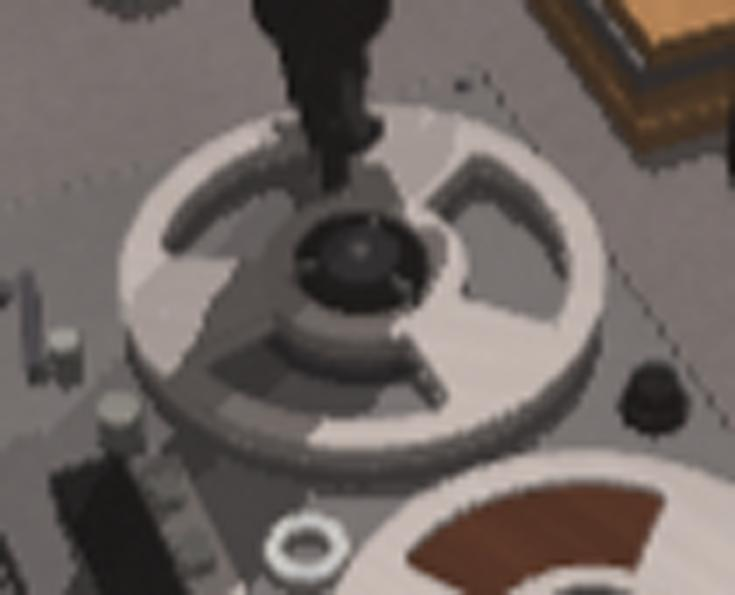

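The crop shows the tip against the rear-left spoke at about (335,180), with the notches next to the ribs. I'll check for the drop by how far the rim moved down in the image since the start.

```bash
cat > drop.py <<'E'
from h import *
import sys
a0=cv2.imread("pics/side0.png",0).astype(np.float32); d=bot.get_image("side"); b0=cv2.cvtColor(d["img"],cv2.COLOR_BGR2GRAY).astype(np.float32)
c=np.array([.5758,.1732,0])
def patch(g,deg):
    # strip along the world-vertical image direction across the outer rim at this bearing
    t=np.radians(deg); p=np.c_[.133*np.cos(t),.133*np.sin(t),0.]+c+[0,0,.077]
    q=proj(d,np.r_[p,p-[0,0,.01]]); s=(q[1]-q[0])/10
    k=np.arange(-12,12,.1); 
    uv=(q[0]+k[:,None]*s).astype(np.float32)
    return cv2.remap(g,uv[None,:,0],uv[None,:,1],cv2.INTER_CUBIC)[0]
for deg in (20,0,-20,-40,180,200,220,270,-70,150,40):
    A,B=patch(a0,deg),patch(b0,deg); A=np.gradient(A);B=np.gradient(B)
    sc=[np.corrcoef(A[80:160],B[80+s:160+s])[0,1] for s in range(-75,75)]
    i=int(np.argmax(sc)); print(deg,"down mm %.1f"%((i-75)/10),"r %.2f"%sc[i])
print(bot.observe()["time_s"])
E
python3 drop.py
```

```text
20 down mm 4.4 r 0.76
0 down mm 0.0 r 0.99
-20 down mm 0.0 r 0.98
-40 down mm 0.0 r 0.83
180 down mm 0.0 r 0.98
200 down mm -4.1 r 0.88
220 down mm 0.0 r 0.98
270 down mm 5.5 r 0.92
-70 down mm 6.0 r 0.98
150 down mm 0.0 r 0.81
40 down mm 2.2 r 0.79
6.55
```

```bash
sed -i 's/for deg in (.*):/for deg in (55,65,75,85,95,105,255,265,275,285,295,305):/' drop.py; python3 drop.py
```

```text
55 down mm 2.7 r 0.82
65 down mm 4.9 r 0.80
75 down mm 5.0 r 0.41
85 down mm -2.7 r 0.45
95 down mm 5.4 r 0.87
105 down mm 5.4 r 0.96
255 down mm 0.0 r 0.87
265 down mm 4.3 r 0.96
275 down mm 5.5 r 0.88
285 down mm 6.0 r 0.92
295 down mm 0.0 r 0.70
305 down mm 5.3 r 0.64
6.6
```

The rim moved down about 5 mm on both the near and far sides, so the reel has dropped. Next: back off, raise, open and centre over the hub.

arm_command:
  increments:
    - {"dx":0.5,"dy":0,"dz":0,"wx":0,"wy":0,"wz":0,"gripper":0}
    - {"dx":0.5,"dy":0,"dz":0,"wx":0,"wy":0,"wz":0,"gripper":0}
    - {"dx":0,"dy":0,"dz":0,"wx":0,"wy":0,"wz":0,"gripper":0}
    - {"dx":0,"dy":0,"dz":-1.2,"wx":0,"wy":0,"wz":0,"gripper":0}
    - {"dx":0,"dy":0,"dz":-1.5,"wx":0,"wy":0,"wz":0,"gripper":0}
    - {"dx":0,"dy":0,"dz":-1.5,"wx":0,"wy":0,"wz":0,"gripper":0}
    - {"dx":0,"dy":0,"dz":-1.5,"wx":0,"wy":0,"wz":0,"gripper":0}
    - {"dx":0,"dy":0,"dz":-1.3,"wx":0,"wy":0,"wz":0,"gripper":1}
    - {"dx":0,"dy":-1.6,"dz":0,"wx":0,"wy":0,"wz":0,"gripper":1}
    - {"dx":0,"dy":-1.6,"dz":0,"wx":0,"wy":0,"wz":0,"gripper":1}
    - {"dx":0,"dy":-1.6,"dz":0,"wx":0,"wy":0,"wz":0,"gripper":1}
    - {"dx":0,"dy":-1.6,"dz":0,"wx":0,"wy":0,"wz":0,"gripper":1}
    - {"dx":-0.1,"dy":-1.7,"dz":0,"wx":0,"wy":0,"wz":0,"gripper":1}
    - {"dx":0,"dy":0,"dz":0,"wx":0,"wy":0,"wz":0,"gripper":1}
    - {"dx":0,"dy":0,"dz":0,"wx":0,"wy":0,"wz":0,"gripper":1}

```text
time_s: 8.1
position: [0.5757, 0.1723, 0.3025]
eef_rot: [0.001, 1.0, 0.0, -0.0]
contact_force: [-0.1, 1.2, 1.0]
finger_gap: 0.0854
grip_force: 0.0
```

```bash
python3 drop.py
```

```text
55 down mm 7.1 r 0.52
65 down mm 4.4 r 0.50
75 down mm -5.5 r 0.55
85 down mm 5.4 r 0.81
95 down mm 5.4 r 0.92
105 down mm 5.4 r 0.96
255 down mm 0.0 r 0.95
265 down mm 4.3 r 0.94
275 down mm 6.7 r 0.86
285 down mm 4.8 r 0.91
295 down mm 0.0 r 0.68
305 down mm 0.0 r 0.64
8.15
```

arm_command:
  increments:
    - {"dx":0,"dy":0.07,"dz":1.5,"wx":0,"wy":0,"wz":0,"gripper":1}
    - {"dx":0,"dy":0,"dz":1.5,"wx":0,"wy":0,"wz":0,"gripper":1}
    - {"dx":0,"dy":0,"dz":1.5,"wx":0,"wy":0,"wz":0,"gripper":1}
    - {"dx":0,"dy":0,"dz":1.0,"wx":0,"wy":0,"wz":0,"gripper":1}
    - {"dx":0,"dy":0,"dz":0.5,"wx":0,"wy":0,"wz":0,"gripper":1}
    - {"dx":0,"dy":0,"dz":0,"wx":0,"wy":0,"wz":0,"gripper":1}
    - {"dx":0,"dy":0,"dz":0,"wx":0,"wy":0,"wz":0,"gripper":1}

```text
time_s: 8.85
position: [0.5758, 0.1739, 0.2428]
eef_rot: [0.0, 1.0, 0.0, 0.0]
contact_force: [0.3, -0.5, -0.6]
finger_gap: 0.0855
grip_force: 0.0
```

Run:
```python
from h import *
d=bot.get_image("side")
cv2.imwrite("pics/p3.png",cv2.resize(d["img"][120:225,250:370],(685,600),interpolation=cv2.INTER_CUBIC))
s=bot.observe();print(s["time_s"],s["position"],s["contact_force"])
```

```text
8.9 [0.57592006 0.17392204 0.24319543] [ 0.70148529 -0.20041988  0.65525518]
```

View pics/p3.png

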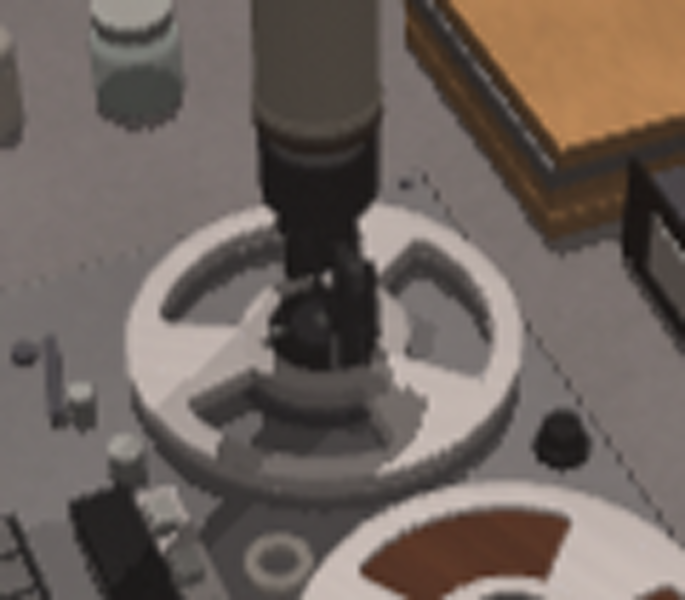

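The open fingers straddle the boss, and the near tip is over the ring at crop pixel (355,365). Press down in small steps.

arm_command:
  increments:
    - {"dx":0,"dy":0,"dz":0.3,"wx":0,"wy":0,"wz":0,"gripper":1}
    - {"dx":0,"dy":0,"dz":0.3,"wx":0,"wy":0,"wz":0,"gripper":1}
    - {"dx":0,"dy":0,"dz":0.2,"wx":0,"wy":0,"wz":0,"gripper":1}
    - {"dx":0,"dy":0,"dz":0.1,"wx":0,"wy":0,"wz":0,"gripper":1}
    - {"dx":0,"dy":0,"dz":0.1,"wx":0,"wy":0,"wz":0,"gripper":1}
    - {"dx":0,"dy":0,"dz":0,"wx":0,"wy":0,"wz":0,"gripper":1}

```text
time_s: 9.5
position: [0.5756, 0.1737, 0.2327]
eef_rot: [0.0, 1.0, -0.0, 0.0]
contact_force: [0.7, -0.1, 0.1]
finger_gap: 0.0851
grip_force: 0.0
```

arm_command:
  increments:
    - {"dx":0,"dy":0,"dz":0.1,"wx":0,"wy":0,"wz":0,"gripper":1}
    - {"dx":0,"dy":0,"dz":0.1,"wx":0,"wy":0,"wz":0,"gripper":1}
    - {"dx":0,"dy":0,"dz":0,"wx":0,"wy":0,"wz":0,"gripper":1}

```text
time_s: 9.8
position: [0.5756, 0.1738, 0.2308]
eef_rot: [0.0, 1.0, 0.0, 0.0]
contact_force: [-1.9, -0.1, 2.6]
finger_gap: 0.0856
grip_force: 1.5
```

arm_command:
  increments:
    - {"dx":0,"dy":0,"dz":0.1,"wx":0,"wy":0,"wz":0,"gripper":1}
    - {"dx":0,"dy":0,"dz":0.1,"wx":0,"wy":0,"wz":0,"gripper":1}
    - {"dx":0,"dy":0,"dz":0.1,"wx":0,"wy":0,"wz":0,"gripper":1}
    - {"dx":0,"dy":0,"dz":0,"wx":0,"wy":0,"wz":0,"gripper":1}

```text
time_s: 10.2
position: [0.5756, 0.1738, 0.2283]
eef_rot: [0.0, 1.0, -0.0, 0.0]
contact_force: [-3.3, -0.5, 9.3]
finger_gap: 0.0856
grip_force: 4.4
```

arm_command:
  increments:
    - {"dx":0,"dy":0,"dz":0.1,"wx":0,"wy":0,"wz":0,"gripper":1}
    - {"dx":0,"dy":0,"dz":0,"wx":0,"wy":0,"wz":0,"gripper":1}

```text
time_s: 10.4
position: [0.5757, 0.1739, 0.2283]
eef_rot: [0.0, 1.0, -0.0, 0.0]
contact_force: [-6.2, -1.8, 16.6]
finger_gap: 0.0853
grip_force: 8.1
```

arm_command:
  increments:
    - {"dx":0,"dy":0,"dz":0.1,"wx":0,"wy":0,"wz":0,"gripper":1}
    - {"dx":0,"dy":0,"dz":0,"wx":0,"wy":0,"wz":0,"gripper":1}
    - {"dx":0,"dy":0,"dz":0,"wx":0,"wy":0,"wz":0,"gripper":1}

```text
time_s: 10.7
position: [0.5756, 0.1739, 0.2282]
eef_rot: [0.0, 1.0, -0.0, 0.0]
contact_force: [-8.2, -3.7, 23.6]
finger_gap: 0.0856
grip_force: 11.7
```

arm_command:
  increments:
    - {"dx":0,"dy":0,"dz":-0.4,"wx":0,"wy":0,"wz":0,"gripper":1}
    - {"dx":0,"dy":0,"dz":-0.6,"wx":0,"wy":0,"wz":0,"gripper":1}
    - {"dx":0,"dy":0,"dz":-1.0,"wx":0,"wy":0,"wz":0,"gripper":1}
    - {"dx":0,"dy":0,"dz":-1.5,"wx":0,"wy":0,"wz":0,"gripper":1}
    - {"dx":0,"dy":0,"dz":-1.5,"wx":0,"wy":0,"wz":0,"gripper":1}
    - {"dx":0,"dy":0,"dz":0,"wx":0,"wy":0,"wz":8,"gripper":1}
    - {"dx":0,"dy":0,"dz":0,"wx":0,"wy":0,"wz":8,"gripper":1}
    - {"dx":0,"dy":0,"dz":0,"wx":0,"wy":0,"wz":8,"gripper":1}
    - {"dx":0,"dy":0,"dz":0,"wx":0,"wy":0,"wz":8,"gripper":1}
    - {"dx":0,"dy":0,"dz":0,"wx":0,"wy":0,"wz":8,"gripper":1}
    - {"dx":0,"dy":0,"dz":0,"wx":0,"wy":0,"wz":8,"gripper":1}
    - {"dx":0,"dy":0,"dz":0,"wx":0,"wy":0,"wz":8,"gripper":1}
    - {"dx":0,"dy":0,"dz":0,"wx":0,"wy":0,"wz":8,"gripper":1}
    - {"dx":0,"dy":0,"dz":0,"wx":0,"wy":0,"wz":8,"gripper":1}
    - {"dx":0,"dy":0,"dz":0,"wx":0,"wy":0,"wz":8,"gripper":1}
    - {"dx":0,"dy":0,"dz":0,"wx":0,"wy":0,"wz":8,"gripper":1}
    - {"dx":0,"dy":0,"dz":0,"wx":0,"wy":0,"wz":0,"gripper":1}
    - {"dx":0,"dy":0,"dz":0,"wx":0,"wy":0,"wz":0,"gripper":1}

```text
time_s: 12.5
position: [0.5757, 0.1741, 0.2765]
eef_rot: [0.693, 0.721, 0.001, 0.0]
contact_force: [-0.7, -0.3, -0.8]
finger_gap: 0.0853
grip_force: 0.0
```

```bash
python3 drop.py; python3 ang.py
```

```text
55 down mm -2.3 r 0.54
65 down mm -5.4 r 0.91
75 down mm -2.7 r 0.94
85 down mm -0.5 r 0.65
95 down mm 0.0 r 0.90
105 down mm -5.0 r 0.40
255 down mm 4.3 r 0.91
265 down mm 4.3 r 0.96
275 down mm 7.4 r 0.30
285 down mm 7.2 r 0.61
295 down mm 4.8 r 0.47
305 down mm 5.3 r 0.40
12.55
12.6 [0.57565227 0.17390362 0.27615829] [0.05632736 0.90634128 0.65867959]
0.077 [(30, -6), (44, 14), (75, -22), (124, 7), (162, 8), (199, -8), (271, 6), (284, 12), (308, -13)]
0.0725 [(15, -6), (44, 13), (74, -23), (122, 8), (159, 8), (193, -8), (284, 11), (311, -13)]
0.068 [(18, -7), (19, -7), (44, 13), (74, -21), (101, -6), (121, 7), (156, 8), (193, -10), (275, 6), (287, 13), (314, -13)]
```

arm_command:
  increments:
    - {"dx":0,"dy":0,"dz":1.2,"wx":0,"wy":0,"wz":0,"gripper":1}
    - {"dx":0,"dy":0,"dz":1.2,"wx":0,"wy":0,"wz":0,"gripper":1}
    - {"dx":0,"dy":0,"dz":1.0,"wx":0,"wy":0,"wz":0,"gripper":1}
    - {"dx":0,"dy":0,"dz":0.5,"wx":0,"wy":0,"wz":0,"gripper":1}
    - {"dx":0,"dy":0,"dz":0.3,"wx":0,"wy":0,"wz":0,"gripper":1}
    - {"dx":0,"dy":0,"dz":0,"wx":0,"wy":0,"wz":0,"gripper":1}

```text
time_s: 13.2
position: [0.5754, 0.1737, 0.233]
eef_rot: [0.695, 0.719, -0.001, -0.0]
contact_force: [-1.2, -0.7, 0.6]
finger_gap: 0.0859
grip_force: 0.0
```

arm_command:
  increments:
    - {"dx":0,"dy":0,"dz":0.1,"wx":0,"wy":0,"wz":0,"gripper":1}
    - {"dx":0,"dy":0,"dz":0.1,"wx":0,"wy":0,"wz":0,"gripper":1}
    - {"dx":0,"dy":0,"dz":0.1,"wx":0,"wy":0,"wz":0,"gripper":1}
    - {"dx":0,"dy":0,"dz":0,"wx":0,"wy":0,"wz":0,"gripper":1}

```text
time_s: 13.6
position: [0.5756, 0.1738, 0.2308]
eef_rot: [0.695, 0.719, 0.0, 0.0]
contact_force: [-0.8, 0.2, 0.1]
finger_gap: 0.0853
grip_force: 0.0
```

arm_command:
  increments:
    - {"dx":0,"dy":0,"dz":0.1,"wx":0,"wy":0,"wz":0,"gripper":1}
    - {"dx":0,"dy":0,"dz":0.1,"wx":0,"wy":0,"wz":0,"gripper":1}
    - {"dx":0,"dy":0,"dz":0.1,"wx":0,"wy":0,"wz":0,"gripper":1}
    - {"dx":0,"dy":0,"dz":0,"wx":0,"wy":0,"wz":0,"gripper":1}

```text
time_s: 14.0
position: [0.5756, 0.1738, 0.2283]
eef_rot: [0.695, 0.719, 0.0, 0.0]
contact_force: [-1.6, -0.7, 5.1]
finger_gap: 0.0853
grip_force: 2.7
```

arm_command:
  increments:
    - {"dx":0,"dy":0,"dz":0.1,"wx":0,"wy":0,"wz":0,"gripper":1}
    - {"dx":0,"dy":0,"dz":0.1,"wx":0,"wy":0,"wz":0,"gripper":1}
    - {"dx":0,"dy":0,"dz":0,"wx":0,"wy":0,"wz":0,"gripper":1}

```text
time_s: 14.3
position: [0.5757, 0.1738, 0.2282]
eef_rot: [0.695, 0.719, 0.0, 0.0]
contact_force: [-7.7, -2.5, 20.2]
finger_gap: 0.0853
grip_force: 9.9
```

The stop is at the same height along both axes, so the reel looks level. Withdraw and verify.

arm_command:
  increments:
    - {"dx":0,"dy":0,"dz":-0.4,"wx":0,"wy":0,"wz":0,"gripper":1}
    - {"dx":0,"dy":0,"dz":-0.6,"wx":0,"wy":0,"wz":0,"gripper":1}
    - {"dx":0,"dy":0,"dz":-1.5,"wx":0,"wy":0,"wz":0,"gripper":1}
    - {"dx":0,"dy":0,"dz":-2,"wx":0,"wy":0,"wz":0,"gripper":1}
    - {"dx":0,"dy":0,"dz":-2,"wx":0,"wy":0,"wz":0,"gripper":1}
    - {"dx":0,"dy":0,"dz":-2,"wx":0,"wy":0,"wz":0,"gripper":1}
    - {"dx":0,"dy":0,"dz":-2,"wx":0,"wy":0,"wz":0,"gripper":1}
    - {"dx":0,"dy":0,"dz":-2,"wx":0,"wy":0,"wz":0,"gripper":1}
    - {"dx":0,"dy":0,"dz":-2,"wx":0,"wy":0,"wz":0,"gripper":1}
    - {"dx":2.5,"dy":-2,"dz":0,"wx":0,"wy":0,"wz":0,"gripper":1}
    - {"dx":2.5,"dy":-2,"dz":0,"wx":0,"wy":0,"wz":0,"gripper":1}
    - {"dx":2.5,"dy":-2,"dz":0,"wx":0,"wy":0,"wz":0,"gripper":1}
    - {"dx":2.5,"dy":-2,"dz":0,"wx":0,"wy":0,"wz":0,"gripper":1}
    - {"dx":2.5,"dy":-2,"dz":0,"wx":0,"wy":0,"wz":0,"gripper":1}
    - {"dx":2.5,"dy":-2,"dz":0,"wx":0,"wy":0,"wz":0,"gripper":1}
    - {"dx":2.5,"dy":-2,"dz":0,"wx":0,"wy":0,"wz":0,"gripper":1}
    - {"dx":2.5,"dy":-2,"dz":0,"wx":0,"wy":0,"wz":0,"gripper":1}
    - {"dx":2.5,"dy":-2,"dz":0,"wx":0,"wy":0,"wz":0,"gripper":1}
    - {"dx":0,"dy":0,"dz":0,"wx":0,"wy":0,"wz":0,"gripper":1}

```text
time_s: 16.2
position: [0.3839, 0.3967, 0.3717]
eef_rot: [0.692, 0.722, 0.001, -0.002]
contact_force: [-0.5, -0.1, 0.3]
finger_gap: 0.0852
grip_force: 0.0
```

```bash
sed -i 's/range(-75,75)/range(-79,80)/; s/(i-75)/(i-79)/' drop.py; sed -i 's/np.arange(-12,12,.1)/np.arange(-12,20,.1)/; s/range(-79,80)/range(-79,150)/' drop.py; python3 drop.py
python3 - <<'E'
from h import *
d=bot.get_image("side")
cv2.imwrite("pics/p4.png",cv2.resize(d["img"][140:280,230:410],(771,600),interpolation=cv2.INTER_CUBIC))
for z in(.077,.068):
    print(z,reel(d,z,(.576,.173),150), reel(d,.068,(.5895,-.117),150))
t=bot.get_image("top")
for z in(.077,.068): print(z,reel(t,z,(.576,.173),180),reel(t,.068,(.5895,-.117),180))
s=bot.observe();print(s["time_s"],s["position"])
E
```

```text
55 down mm 10.3 r 0.89
65 down mm 10.3 r 0.86
75 down mm 8.1 r 0.88
85 down mm 11.3 r 0.82
95 down mm 11.3 r 0.96
105 down mm 11.3 r 0.89
255 down mm 4.3 r 0.88
265 down mm 4.3 r 0.92
275 down mm 11.0 r 0.81
285 down mm 9.6 r 0.88
295 down mm 11.3 r 0.66
305 down mm 10.6 r 0.60
16.25
0.077 (array([0.57252432, 0.16392501]), np.float64(0.1295656238709878), np.float64(55.53289423483667)) (array([ 0.589003  , -0.11673789]), np.float64(0.13153661316645607), np.float64(26.426106580445886))
0.068 (array([0.57548481, 0.17242189]), np.float64(0.1307132873937622), np.float64(55.73463716303561)) (array([ 0.589003  , -0.11673789]), np.float64(0.13153661316645607), np.float64(26.426106580445886))
0.077 (array([0.5763161 , 0.17161338]), np.float64(0.13089850764064523), np.float64(54.96789963748029)) (array([ 0.59039466, -0.11639439]), np.float64(0.1317883815644131), np.float64(26.27207065190191))
0.068 (array([0.57771036, 0.1725498 ]), np.float64(0.13166099967934447), np.float64(55.018103561487926)) (array([ 0.59039466, -0.11639439]), np.float64(0.1317883815644131), np.float64(26.27207065190191))
16.35 [0.38828163 0.39212827 0.37123417]
```

View pics/p4.png

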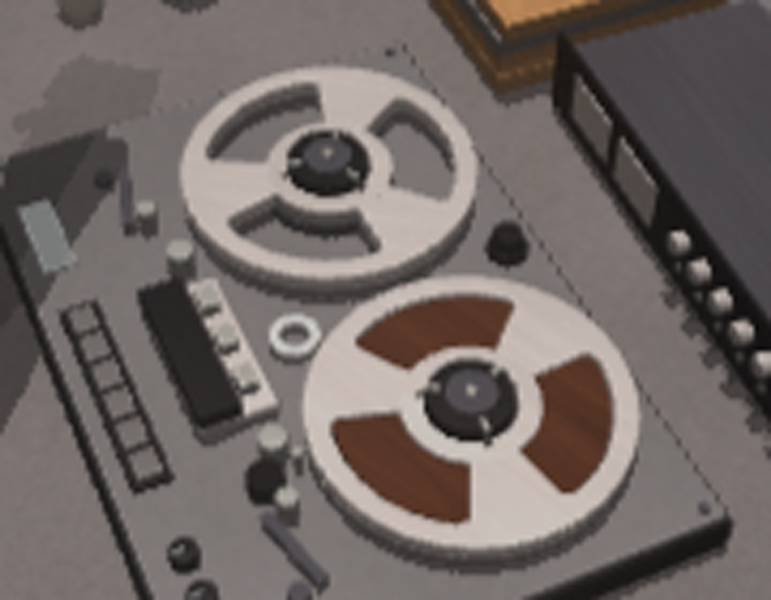

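The empty reel is level on its hub, centred at crop pixel (328,165), about 9–10 mm lower than at the start. Its angle of about 55° matches the lugs, and the full reel and other things haven't moved.

```bash
python3 -c "
from workcell import bot
print(bot.sign_off())"
```

```text
the job is handed in; nothing more can be done
None
```

The empty reel was turned about 16° clockwise until it dropped onto the lugs, then pressed fully home and level. The full reel measured unmoved, nothing else looked disturbed, and the job was handed in at about 16 s.

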